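# Refit the drain panel under its lip

## Robot

A 6-joint arm with a two-finger parallel gripper is mounted at the origin on the work surface. World frame = base frame: x ahead of the robot, y to its left, z up, the work surface at z = 0. Lengths are in m, angles in rad, forces in N, time in s.
With the tool pointing down it reaches from about 0.25 to 0.85 m from the base axis. Payload 12.5 kg.
Tool frame: the origin (TCP) lies at the very end of the fingers, on their centre line; the grasp point (between the pads) lies 19 mm behind it; z points along the fingers, y is the line along which they close (so a half turn about z gives the same grasp; the last joint's range is limited). The gripper opens to 93 mm and grips with 3 to 60 N. Pads are 15 mm wide; open, the fingers measure 128 mm over their backs; the gripper's body (75 mm by 188 mm) begins 65 mm behind the grasp point.
Start: joints at [1.212, 0.351, 1.652, -0, 1.139, -0.085], TCP at [0.149, 0.53, 0.219] pointing down, gripper open.
Joint ranges: [-2.75, 2.75], [-0.79, 2.1], [0.01, 2.65], [-1.57, 4.71], [0.07, 3.14], [-2.87, 2.87]. Speed limits (rad/s): [2.22, 2.22, 2.79, 3.14, 3.14, 3.14].

## Interface

Orientations are given as a 3x3 rotation matrix whose columns are the frame's x, y, z axes.
In Python, from cell import get_obs, imaging, robot gives the robot as it stands.
- The arm moves only by the shell command python3 -m jog 'ROWS' [FORCE]. ROWS is a JSON object of lists of equal length, an entry for each row: "hand": the opening, from 0 (shut) to 1 (fully open); "slide": the shift along the tool's x, y, z as a fraction of full scale, a list of three; "rot": the turn, a rotation vector about the tool's x, y, z as a fraction of full scale, a list of three. A call has 1 to 12 rows; each row is the pose to reach, as a shift and turn from the pose commanded when the call began, along the tool's axes at that moment; what a row does not reach only later rows make up. Full scale, the value 1, is 25 cm for a shift and 120 degrees for a turn. A row lasts 1/8 s, in which the tool goes at most 62.5 mm and 10.7 degrees, less where a joint would pass 70% of its speed; a pose out of reach is approached as far as the arm can. A call with a number of a shift or a turn outside -1 to 1 is refused whole. A call with a gripper value outside its range is refused whole. The fingers move at their own pace and stop on an object; FORCE is the grip in N (left out, the last holds). Time passes only in rows, so rows that repeat a pose let the fingers close. It gives the time, the measured TCP pose, the force, the opening and the grip force at its end, in the units of the state.
- get_obs(): the state, without advancing time (a new reading comes with each control period).
- imaging.get_image(name): name is "scene" or "top"; returns the picture (400x640x3 uint8, blue, green, red); there is no depth.
- imaging.camera_model(name): a dict with "fx", "fy", "cx", "cy" (pixels), "k1" (the pictures are not rectified: a ray, as slopes to the right and down, at radius r is drawn at 1 + k1 r^2 times it, then the intrinsics apply), "rvec" (rotation vector, rad) and "tvec" (3), from world to camera coordinates, as OpenCV has them. Camera axes: x right, y down, z forward; pixel columns grow to the right and rows downward; lengths in m; the calibration is good to about 2 mm. A picture is of the moment at which its call begins. camera_model takes no time and is no camera call.
- robot.hand_in(): hands the job in; it is judged then, once.
The state is a dict: "clock": time; "joint_pos": joint angles; "qvel": joint speeds; "joint_torque": joint torques, N m; "ee_pos": TCP position; "tcp_rot": TCP orientation; "force": force on the tool from outside, world axes, zero at the start; "ft_torque": the same for the moment, N m; "width": opening from 0.0 (shut) to 1.0 (fully open); "grasp_force": force on a finger pad.
Only numpy, scipy, OpenCV 4.12 (cv2) and the standard library are available. Lean on these libraries where they do the work, as an engineer would, in place of code of your own. Each camera call takes 0.05 s, during which the arm holds its last target. There are 200 camera calls.

## Task

Put the slotted drain panel back into the steel drainer base: slip the edge far from its handle under the base's retaining lip while the panel is still tilted, then swing the other edge down past the spring catch until it has clicked in and the panel lies flat. Be gentle (never force it against the base with more than 35 N), let go, and leave the other things on the counter where they are.

Things in the scene. Friction and masses are not known exactly. Their poses are not given: they have to be found in the camera images.
- panel_handle (a point): Centre of the loose panel's grip bar: flat-sided, 12 mm wide (panel x), 90 mm long (y), 14 mm high (z), on two 10 mm square feet 80 mm apart. Panel axes: z up from the plate, +x to the edge that goes under the lip. The bar's centre is 40 mm above the plate's underside and 20 mm off the plate's middle, away from the hook edge. The panel first lies on the counter, underside at z = 0.
- panel_center (a point): Middle of the panel's plate, half-way through its thickness; axes as panel_handle. Flat slotted aluminium plate 150 mm (x) by 170 mm (y) by 5 mm; the whole panel weighs 0.25 to 0.45 kg. From panel_handle: +20 mm in x, -37.5 mm in z.
- panel_hook_edge (a point): Middle of the plate's +x edge, half-way through its thickness: the edge far from the handle, which goes under the lip (75 mm from panel_center in x).
- base: Drainer base, a fixed steel tray 224 mm (x) by 220 mm (y), rim 12 mm. Origin: centre of its underside; +x to the lip, -x to the catch. In it a rigid seat frame is clamped, shifted along x by up to 7 mm either way; this shift S is not measured: feel for it. The frame's ledges, tops z = 14 mm, carry the plate's ends (x = S+53 to S+76, S-76 to S-56 mm). Side walls: y = +-92, tops z = 22 mm.
- base_seat (a point): Point of the base 16.5 mm above its origin, axes as the base. The plate's middle comes to lie here, but shifted by S along x. The frame's lip: free edge x = S+62 mm, underside z = 26, top z = 31, 200 mm long (y); behind it a rigid stop at x = S+76.25. Front wall: inner face x = S-76.25 mm, top z = 20. So the 150 mm plate has 2.5 mm of play; short of the stop it lands on the front wall.
- catch (a joint): Spring catch in the middle of the frame's -x side: grey tongue 36 mm wide. Value: metres pushed outwards (-x), 0 at rest, at most 0.007. Its tip at rest is at x = S-71.5, z = 22 mm in the base; from there its face slopes up and outwards, 60 degrees from level, to z = 34 mm. 450 N/m, preload 1.8 N: about 5 to 15 N down on the handle drives it back; it then springs back over the plate's edge.
- dabba: Bystander: shut round steel spice tin, 146 mm across, 62 mm high, fixed; origin at the centre of its underside.
- tea_cup: Bystander: white plastic tea cup, 72 mm across, 65 mm high, loose; origin at the centre of its underside.
- pot_ring: Bystander: silicone pot holder ring, 100 mm across, 8 mm high, loose; origin at the centre of its underside.
Mind the look-alikes: they are no part of the job. What is shaped like the part that bears panel_handle but pink is not meant.

How it is judged:
By the outcome, as a careful person would: the job done as asked, in the order asked, and still so for the second after the job is handed in, with the robot touching nothing.
It also fails if it takes over 56 s, if anything falls off the work surface, if the arm or the gripper's body presses on something with over 40 N, if the wrist force passes 120 N, or if a joint passes its speed limit or range.

## Working session

There is one attempt and no reset: what is moved stays moved. The work goes in short steps, Python scripts to look and compute and a shell command to move; the robot and the scene stay as the last step left them, time stands still between calls to the robot, and variables do not carry over. Pictures are saved under pics/ and viewed, at most 10 in all, crops included, and the job is handed in when it is done.

```bash
mkdir -p pics
python3 - <<'E'
from cell import get_obs, imaging, robot
import cv2
for n in("scene","top"):
    cv2.imwrite(f"pics/{n}0.png",imaging.get_image(n)); print(imaging.camera_model(n))
o=get_obs();print(o["clock"],o["ee_pos"],o["tcp_rot"],o["force"],o["width"])
E
```

```text
{'fx': 436.9353670193764, 'fy': 436.9353670193764, 'cx': 322.71414738916934, 'cy': 202.39152370947355, 'k1': -0.09224715585989013, 'rvec': array([ 0.93009452,  2.6434937 , -0.8434626 ]), 'tvec': array([ 0.4155137 , -0.22722195,  1.19511495])}
{'fx': 391.96722851087947, 'fy': 391.96722851087947, 'cx': 322.88407763911994, 'cy': 199.69266315416036, 'k1': -0.01745300210088643, 'rvec': array([ 2.19668913, -2.14288348,  0.10920177]), 'tvec': array([-0.00125914,  0.53413902,  0.99092491])}
0.1 [0.14856842 0.52923787 0.21815954] [[-9.62765309e-01  2.70338361e-01 -3.62627223e-04]
 [ 2.70338589e-01  9.62764834e-01 -9.60029422e-04]
 [ 8.95919585e-05 -1.02231515e-03 -9.99999473e-01]] [0.46912205 1.3869472  0.81787364] 1.0031633281548342
```

View pics/scene0.png

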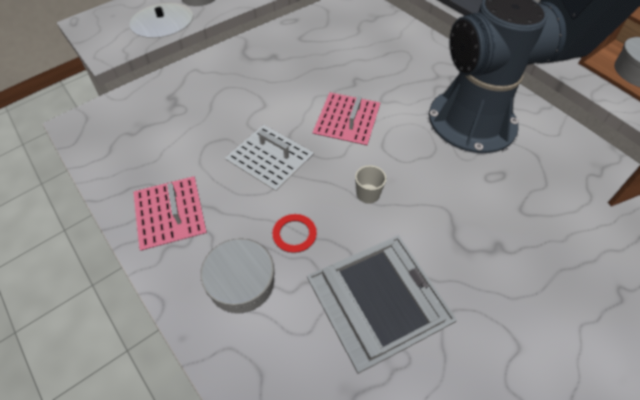

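View pics/top0.png

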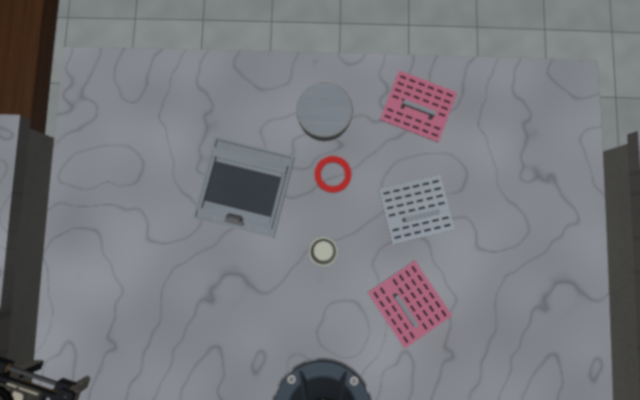

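The scene view shows the grey panel at (270,157), base at (380,303), pink decoys at (347,118) and (170,212), cup at (370,183), ring at (295,233) and tin at (238,273). In the top view the panel is at (417,210), with its handle on the near side at about (420,215). The base is at (245,188), with its lip at the top and the catch at (233,218).

```bash
cat > h.py <<'E'
import numpy as np,cv2
from cell import get_obs,imaging,robot
def cam(n):
    m=imaging.camera_model(n);K=np.array([[m['fx'],0,m['cx']],[0,m['fy'],m['cy']],[0,0,1]])
    return m,K,np.array([m['k1'],0,0,0,0.]),cv2.Rodrigues(m['rvec'])[0]
def ray(n,uv):
    m,K,D,R=cam(n);p=cv2.undistortPoints(np.float64(uv).reshape(-1,1,2),K,D).reshape(-1,2)
    d=np.c_[p,np.ones(len(p))]@R;return -R.T@m['tvec'],d
def onz(n,uv,z):
    c,d=ray(n,uv);return c+d*((z-c[2])/d[:,2])[:,None]
def px(n,P):
    m,K,D,R=cam(n);return cv2.projectPoints(np.float64(P).reshape(-1,1,3),m['rvec'],m['tvec'],K,D)[0].reshape(-1,2)
E
python3 - <<'E'
import cv2,numpy as np
t=cv2.imread('pics/top0.png');s=cv2.imread('pics/scene0.png')
f=lambda i,x,y,w,h,k:cv2.resize(i[y:y+h,x:x+w],None,fx=k,fy=k,interpolation=cv2.INTER_CUBIC)
a=np.hstack([f(t,190,130,110,110,3.6),f(t,370,165,110,110,3.6)])[:,:792]
b=np.hstack([f(s,305,235,155,140,2.55),f(s,215,115,155,140,2.55)])[:200*2,:792]
cv2.imwrite('pics/c1.png',a);print(a.shape)
E
```

```text
(396, 792, 3)
```

View pics/c1.png

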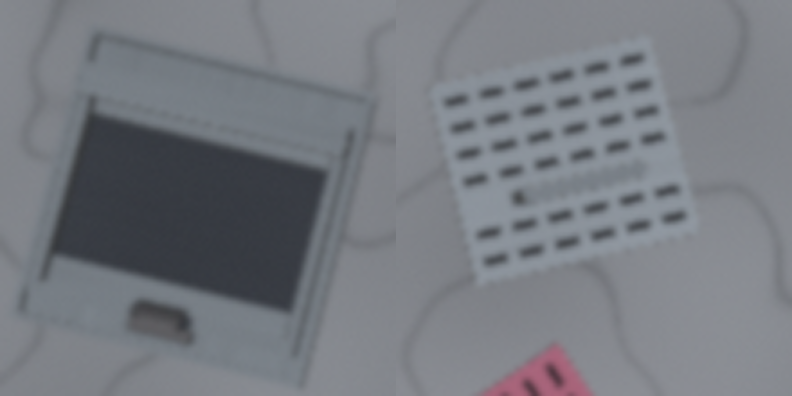

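The crop shows the panel corners at about (432,85), (651,38), (699,230) and (478,283), and the base corners at about (98,33), (372,98), (303,385) and (22,310). The dark floor opening lies between the ledges.

Run:
```python
from h import *
t=cv2.imread('pics/top0.png');s=cv2.imread('pics/scene0.png')
P=np.array([[432,85],[651,38],[699,230],[478,283]])/3.6+[370-110,165]
w=onz('top',P,.005);print('panel',w.round(4).tolist(),w.mean(0).round(4))
ex=(w[0]+w[1]-w[2]-w[3])/2;print('len',np.linalg.norm(ex),np.linalg.norm((w[0]+w[3]-w[1]-w[2])/2),'yaw',np.degrees(np.arctan2(ex[1],ex[0])))
H=np.array([[518,198],[645,168]])/3.6+[260,165];print('handle ends',onz('top',H,.047).round(4).tolist())
B=np.array([[98,33],[372,98],[303,385],[22,310]])/3.6+[190,130]
for z in(0,.012):
  w=onz('top',B,z);ex=(w[0]+w[1]-w[2]-w[3])/2;print('base',z,w.mean(0).round(4),np.linalg.norm(ex),np.linalg.norm((w[0]+w[3]-w[1]-w[2])/2),np.degrees(np.arctan2(ex[1],ex[0])))
for n,i,c in(('top',t,(190,140,105,100)),('scene',s,(305,235,155,140))):
  x,y,W,h=c;g=cv2.cvtColor(i,cv2.COLOR_BGR2GRAY)[y:y+h,x:x+W];print(n,np.percentile(g,[5,20,50,80]))
  m=(g<90).astype(np.uint8);k=max(cv2.findContours(m,0,1)[0],key=cv2.contourArea)
  r=cv2.minAreaRect(k);b=cv2.boxPoints(r)+[x,y];print(b.round(1).tolist());w=onz(n,b,.014);print(w.round(4).tolist(),w.mean(0))
  e=w[1]-w[0];f=w[2]-w[1];print(np.linalg.norm(e),np.linalg.norm(f),np.degrees(np.arctan2(e[1],e[0])),np.degrees(np.arctan2(f[1],f[0])))
# bystanders
hsv=cv2.cvtColor(t,cv2.COLOR_BGR2HSV)
for nm,uv,z in(('ring',(333,174),.008),('cup',(323,251),.065),('tin',(324,110),.062)):print(nm,onz('top',[uv],z).round(3))
```

```text
panel [[0.5696, -0.1392, 0.005], [0.6089, -0.3018, 0.005], [0.4674, -0.3363, 0.005], [0.4249, -0.1743, 0.005]] [ 0.5177 -0.2379  0.005 ]
len 0.14729012778732084 0.16733637359349182 yaw 13.670326518481595
handle ends [[0.4854, -0.1945, 0.047], [0.5087, -0.2843, 0.047]]
base 0 [0.5658 0.2207 0.    ] 0.21713327964741516 0.21406955853415782 -11.827577608600158
base 0.012 [0.5643 0.2183 0.012 ] 0.21462662351572787 0.2115982709803633 -11.82757760860015
top [ 58.  60. 122. 131.]
[[201.6, 204.9], [213.9, 157.7], [281.1, 175.2], [268.8, 222.4]]
[[0.5136, 0.3304, 0.014], [0.6403, 0.3046, 0.014], [0.5976, 0.1241, 0.014], [0.4721, 0.1519, 0.014]] [0.55588187 0.22774317 0.014     ]
0.12929545114900043 0.1854808959850357 -11.484900870162202 -103.32788379418656
scene [ 66.  85. 152. 162.]
[[339.0, 270.1], [383.8, 244.3], [428.4, 321.6], [383.6, 347.4]]
[[0.5901, 0.1225, 0.014], [0.4743, 0.1358, 0.014], [0.5263, 0.3184, 0.014], [0.6294, 0.2997, 0.014]] [0.55502525 0.21908977 0.014     ]
0.11666030025716796 0.18981181935019598 173.4269398535139 74.08106159081763
ring [[ 0.605 -0.013  0.008]]
cup [[0.403 0.009 0.065]]
tin [[0.762 0.015 0.062]]
```

```bash
cat >> h.py <<'E'
from scipy.spatial.transform import Rotation as Ro
def frame(yaw,pitch=0):
    """tool rot: y along panel x at yaw, z down; pitch>0 = hook (+x) edge down. degrees"""
    R=Ro.from_euler('z',yaw,degrees=True).as_matrix()@Ro.from_euler('y',pitch,degrees=True).as_matrix()
    return R@np.array([[0,1,0],[1,0,0],[0,0,-1.]])
def rel(p,R,p0=None,R0=None):
    o=get_obs();p0=o['ee_pos'] if p0 is None else p0;R0=o['tcp_rot'] if R0 is None else R0
    print('slide',(R0.T@(np.array(p)-p0)/.25).round(4),'rot',(Ro.from_matrix(R0.T@R).as_rotvec(degrees=True)/120).round(4))
E
python3 -m jog '{"hand":[1,1,1,1,1,1,1],"slide":[[-0.8,-1,0],[-0.8,-1,0],[-0.8,-1,0],[-0.8,-1,0],[-0.8,-1,0],[-0.8,-1,0],[-0.8,-1,0]],"rot":[[0,0,0.5],[0,0,0.5],[0,0,0.5],[0,0,0.5],[0,0,0.5],[0,0,0.5],[0,0,0.5]]}'
python3 -m jog '{"hand":[1,1,1,1,1],"slide":[[-1,0.3,0],[-1,0.3,0],[-1,0.3,0],[-1,0.3,0],[-1,0.3,0]],"rot":[[0,0,0],[0,0,0],[0,0,0],[0,0,0],[0,0,0]]}'
python3 - <<'E'
from h import *
rel([.4977,-.2405,.12],frame(13.6))
E
```

```text
clock: 0.98
ee_pos: [0.2739, 0.2342, 0.2186]
tcp_rot: [[-0.246, 0.969, -0.0], [0.969, 0.246, 0.0], [0.0, 0.0, -1.0]]
force: [-1.0, 0.2, -0.9]
width: 0.999
grasp_force: 0.0
clock: 1.6
ee_pos: [0.4094, 0.0094, 0.2184]
tcp_rot: [[-0.248, 0.969, -0.0], [0.969, 0.248, -0.0], [-0.0, -0.0, -1.0]]
force: [-0.5, 0.6, -0.1]
width: 0.999
grasp_force: 0.0
slide [-1.0557  0.0947  0.3935] rot [-0.0001  0.      0.0061]
```

```bash
python3 -m jog '{"hand":[0.5,0.5,0.5,0.5,0.5,0.5],"slide":[[-1,0.09,0],[-1,0.09,0],[-1,0.09,0.2],[-1,0.09,0.4],[-1,0.09,0.4],[-1,0.09,0.4]],"rot":[[0,0,0.006],[0,0,0.006],[0,0,0.006],[0,0,0.006],[0,0,0.006],[0,0,0.006]]}'
python3 - <<'E'
from h import *
rel([.4977,-.2405,.021],frame(13.6))
t=imaging.get_image('top');s=imaging.get_image('scene')
f=lambda i,x,y,w,h,k:cv2.resize(i[y:y+h,x:x+w],None,fx=k,fy=k,interpolation=cv2.INTER_CUBIC)
cv2.imwrite('pics/c2.png',np.hstack([f(t,350,150,130,130,3),f(s,205,80,130,130,3)]))
E
```

```text
clock: 2.35
ee_pos: [0.4913, -0.2245, 0.1163]
tcp_rot: [[-0.237, 0.972, -0.004], [0.972, 0.237, 0.002], [0.003, -0.003, -1.0]]
force: [-0.1, 0.5, -0.7]
width: 0.505
grasp_force: 0.0
slide [-0.0695  0.0108  0.3811] rot [-0.0015 -0.0015  0.0009]
```

View pics/c2.png

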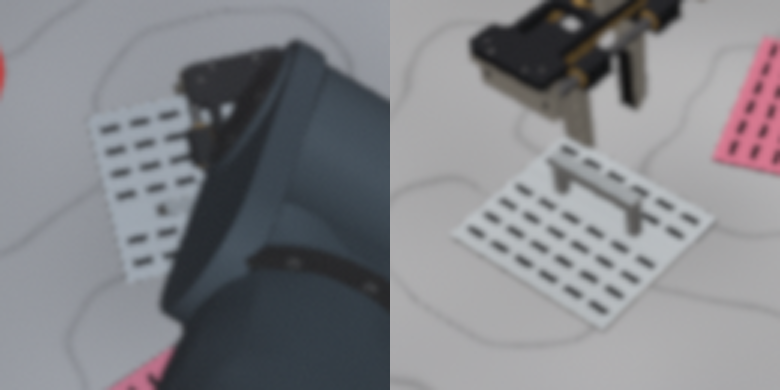

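The gripper hovers above the panel. In the scene half of the crop, the bar runs from about (555,160) to (640,200) and the plate corners are at about (566,142), (714,218), (605,327) and (452,236).

Run:
```python
from h import *
c=lambda q:np.array(q)/3+[205-130,80]
w=onz('scene',c([[566,142],[714,218],[605,327],[452,236]]),.005);print(w.round(4).tolist(),w.mean(0))
b=onz('scene',c([[557,160],[640,199]]),.047);print(b.round(4).tolist(),b.mean(0));d=b[1]-b[0];print(np.degrees(np.arctan2(d[1],d[0])),np.linalg.norm(d))
```

```text
[[0.4716, -0.3285, 0.005], [0.4248, -0.1751, 0.005], [0.5646, -0.1376, 0.005], [0.6096, -0.2965, 0.005]] [ 0.51765361 -0.23440902  0.005     ]
[[0.5104, -0.2779, 0.047], [0.4824, -0.1989, 0.047]] [ 0.49642927 -0.23836334  0.047     ]
109.53295572839929 0.08380570479373434
```

```bash
python3 -m jog '{"hand":[0.5,0.5,0.5,0.5,0.5,0.5],"slide":[[-0.055,0.005,0.1],[-0.055,0.005,0.2],[-0.055,0.005,0.3],[-0.055,0.005,0.38],[-0.055,0.005,0.38],[-0.055,0.005,0.38]],"rot":[[0,0,-0.007],[0,0,-0.007],[0,0,-0.007],[0,0,-0.007],[0,0,-0.007],[0,0,-0.007]]}' 20
python3 - <<'E'
from h import *
rel([.497,-.239,.021],frame(14.5))
E
```

```text
clock: 3.2
ee_pos: [0.4971, -0.2383, 0.0253]
tcp_rot: [[-0.25, 0.968, 0.002], [0.968, 0.25, -0.001], [-0.001, 0.001, -1.0]]
force: [0.3, -0.1, 0.4]
width: 0.499
grasp_force: 0.0
slide [-0.0026 -0.0009  0.0172] rot [0.0007 0.0007 0.    ]
```

Down 4 mm and close.

```bash
python3 -m jog '{"hand":[0.5,0.5,0.1,0.05,0,0,0,0],"slide":[[0,0,0.016],[0,0,0.016],[0,0,0.016],[0,0,0.016],[0,0,0.016],[0,0,0.016],[0,0,0.016],[0,0,0.016]],"rot":[[0,0,0],[0,0,0],[0,0,0],[0,0,0],[0,0,0],[0,0,0],[0,0,0],[0,0,0]]}' 40
```

```text
clock: 4.2
ee_pos: [0.4962, -0.2388, 0.0197]
tcp_rot: [[-0.249, 0.968, 0.0], [0.968, 0.249, -0.0], [-0.0, 0.0, -1.0]]
force: [0.5, -0.2, -0.1]
width: 0.128
grasp_force: 40.0
```

```bash
python3 -m jog '{"hand":[0,0,0,0,0,0],"slide":[[0,0,-0.15],[0,0,-0.35],[0,0,-0.55],[0,0,-0.7],[0,0,-0.7],[0,0,-0.7]],"rot":[[0,0,0],[0,0,0],[0,0,0],[0,0,0],[0,0,0],[0,0,0]]}'
python3 - <<'E'
import cv2,numpy as np
from h import *
s=cv2.imread('pics/scene0.png')
cv2.imwrite('pics/c3.png',cv2.resize(s[230:375,300:460],None,fx=4,fy=4,interpolation=cv2.INTER_CUBIC))
rel([.545,.215,.20],frame(-12.5,13))
E
```

```text
clock: 4.95
ee_pos: [0.4954, -0.2383, 0.1931]
tcp_rot: [[-0.249, 0.968, -0.002], [0.968, 0.249, 0.001], [0.002, -0.002, -1.0]]
force: [0.1, 0.5, -3.0]
width: 0.124
grasp_force: 40.0
slide [ 1.7066  0.6439 -0.0259] rot [0.1054 0.0249 0.2235]
```

View pics/c3.png

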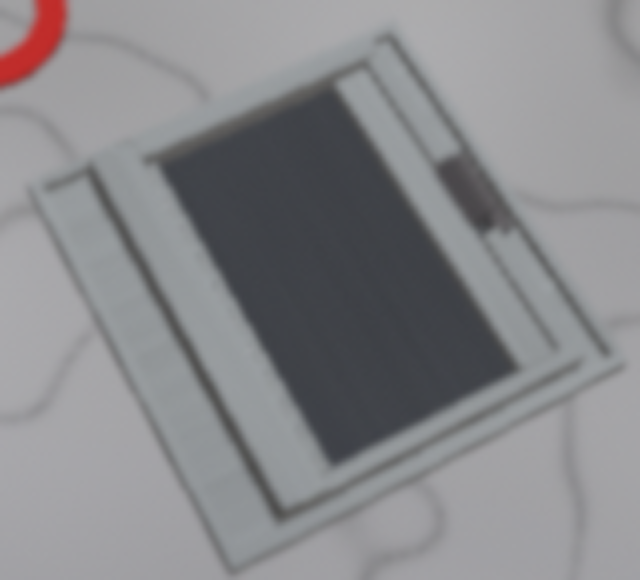

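The scene crop (x4, offset 300,230) shows the base's outer corners at (32,188), (390,32), (622,365) and (232,570). The front ledge edge runs (335,85)-(520,368) and the catch is at (475,195).

Run:
```python
from h import *
cs=lambda q:np.array(q)/4+[300,230]
ct=lambda q:np.array(q)/3.6+[190,130]
ws=onz('scene',cs([[32,188],[232,570],[622,365],[390,32]]),.012)
wt=onz('top',ct([[372,98],[98,33],[22,310],[303,385]]),.012)
for w in(ws,wt):
  ex=(w[0]+w[1]-w[2]-w[3])/2;ey=(w[1]+w[2]-w[0]-w[3])/2
  print(w[:,:2].round(4).tolist(),w.mean(0).round(4),np.linalg.norm(ex),np.linalg.norm(ey),np.degrees(np.arctan2(ex[1],ex[0])),np.degrees(np.arctan2(ey[1],ey[0]))-90)
c=(ws.mean(0)+wt.mean(0))/2
for yaw in(-12,-13):
  u=np.array([np.cos(np.radians(yaw)),np.sin(np.radians(yaw)),0])
  for n,f,q,z,x in(('scene',cs,[[335,85],[520,368]],.014,-.056),('top',ct,[[52,255],[293,312]],.014,-.056),('top',ct,[[95,115],[325,170]],.014,.053),('top',ct,[[100,97],[345,155]],.031,.062),('scene',cs,[[162,165],[330,468]],.014,.053)):
    p=onz(n,f(q),z);print(yaw,n,x,'S=',((p.mean(0)-c)@u-x).round(4),'ang',np.degrees(np.arctan2(*(p[1]-p[0])[[1,0]])).round(1),'center y',((p.mean(0)-c)@[-u[1],u[0],0]).round(4))
print(c)
```

```text
[[0.6497, 0.0937], [0.6973, 0.3037], [0.4831, 0.3521], [0.4385, 0.1425]] [0.5672 0.223  0.012 ] 0.21823792084412244 0.21480122929008844 -12.86555809014169 -12.390648608058228
[[0.6472, 0.0935], [0.6914, 0.2991], [0.4839, 0.3439], [0.4346, 0.1367]] [0.5643 0.2183 0.012 ] 0.21462662351572787 0.2115982709803633 -11.82757760860015 -12.755429915716718
-12 scene -0.056 S= -0.0061 ang 77.5 center y 0.0011
-12 top -0.056 S= -0.0054 ang -101.8 center y 0.0012
-12 top 0.053 S= -0.0072 ang -102.1 center y 0.0007
-12 top 0.062 S= -0.0046 ang -102.0 center y -0.0089
-12 scene 0.053 S= -0.0079 ang 76.5 center y 0.0008
-13 scene -0.056 S= -0.0061 ang 77.5 center y -0.0
-13 top -0.056 S= -0.0054 ang -101.8 center y 0.0001
-13 top 0.053 S= -0.0072 ang -102.1 center y 0.0015
-13 top 0.062 S= -0.0044 ang -102.0 center y -0.0079
-13 scene 0.053 S= -0.008 ang 76.5 center y 0.0015
[0.5657249  0.22066007 0.012     ]
```

```bash
cat >> h.py <<'E'
C=np.array([.5657,.2207,0]);YAW=-12.4;T0=np.array([-.095,0,.0197])
def tcp(corner,th,y=.001):
    """world TCP for hook lower corner (x,z base frame) at tilt th deg"""
    R=Ro.from_euler('z',YAW,degrees=True).as_matrix()
    return C+R@(np.array([corner[0],y,corner[1]])+Ro.from_euler('y',th,degrees=True).apply(T0)),frame(YAW,th)
def state():
    o=get_obs();R=o['tcp_rot'];Rb=Ro.from_euler('z',YAW,degrees=True).as_matrix()
    M=Rb.T@R@np.linalg.inv(np.array([[0,1,0],[1,0,0],[0,0,-1.]]))
    e=Ro.from_matrix(M).as_euler('ZYX',degrees=True)
    c=Rb.T@(o['ee_pos']-C)-M@T0
    print('t',round(o['clock'],2),'corner mm',(c*1e3).round(1),'yaw,tilt,roll',e.round(2),'F base',(Rb.T@o['force']).round(1),'M',(Rb.T@o['ft_torque']).round(2),'w',round(o['width'],3))
E
python3 -m jog '{"hand":[0,0,0,0,0,0],"slide":[[0.25,0.1,-0.05],[0.5,0.2,-0.05],[0.75,0.28,-0.05],[1,0.35,-0.05],[1,0.35,-0.05],[1,0.35,-0.05]],"rot":[[0,0,0.05],[0,0,0.1],[0,0,0.17],[0,0,0.22],[0,0,0.22],[0,0,0.22]]}'
python3 - <<'E'
from h import *
rel(*tcp((.044,.06),11))
E
```

```text
clock: 5.7
ee_pos: [0.518, 0.0257, 0.2058]
tcp_rot: [[0.205, 0.979, -0.002], [0.979, -0.205, -0.0], [-0.001, -0.002, -1.0]]
force: [-0.1, -1.1, -2.8]
width: 0.125
grasp_force: 40.0
slide [ 0.8087 -0.1539  0.4331] rot [0.0905 0.0008 0.0048]
```

```bash
python3 -m jog '{"hand":[0,0,0,0,0,0,0,0],"slide":[[0.2,-0.04,0],[0.4,-0.08,0.1],[0.6,-0.12,0.2],[0.808,-0.154,0.3],[0.808,-0.154,0.433],[0.808,-0.154,0.433],[0.808,-0.154,0.433],[0.808,-0.154,0.433]],"rot":[[0.02,0,0.002],[0.04,0,0.005],[0.07,0,0.005],[0.09,0,0.005],[0.09,0,0.005],[0.09,0,0.005],[0.09,0,0.005],[0.09,0,0.005]]}'
python3 - <<'E'
from h import *
state();rel(*tcp((.044,.06),11));rel(*tcp((.044,.016),11))
t=imaging.get_image('top');s=imaging.get_image('scene')
f=lambda i,x,y,w,h,k:cv2.resize(i[y:y+h,x:x+w],None,fx=k,fy=k,interpolation=cv2.INTER_CUBIC)
cv2.imwrite('pics/c4.png',np.hstack([f(t,180,120,140,160,2.8),f(s,300,200,140,160,2.8)]))
E
```

```text
clock: 6.7
ee_pos: [0.5237, 0.2302, 0.1003]
tcp_rot: [[0.219, 0.959, -0.181], [0.976, -0.215, 0.041], [0.0, -0.185, -0.983]]
force: [0.1, -0.5, -3.3]
width: 0.121
grasp_force: 40.0
t 6.7 corner mm [46.7 -0.1 63.3] yaw,tilt,roll [-2.200e-01  1.069e+01  1.000e-02] F base [ 0.3 -0.5 -3.3] M [-0.06 -0.11  0.02] w 0.121
slide [ 0.003  -0.0077  0.013 ] rot [ 0.0026 -0.0004 -0.0018]
slide [0.003  0.025  0.1859] rot [ 0.0026 -0.0004 -0.0018]
```

View pics/c4.png

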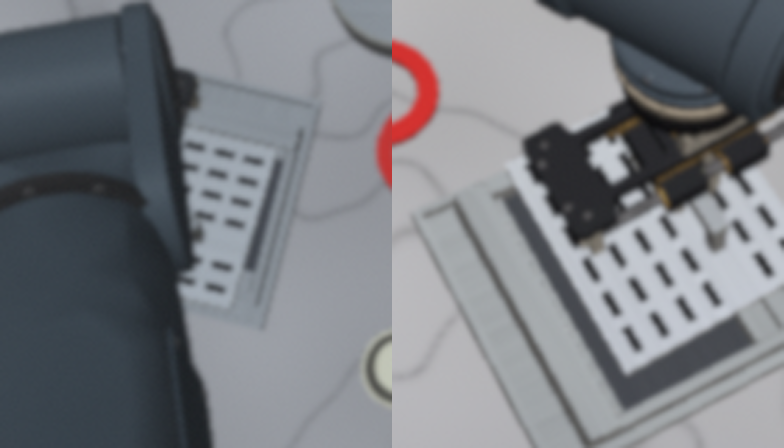

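The panel hangs tilted above the base. In the scene crop the hook edge runs from about (508,165) to (628,372); in the top crop the panel's right-hand corners are at (281,150) and (232,305).

Run:
```python
from h import *
Rb=Ro.from_euler('z',YAW,degrees=True).as_matrix()
s=onz('scene',np.array([[508,165],[628,374]])/2.8+[160,200],.068);print(((s-C)@Rb*1e3).round(1))
t=np.r_[onz('top',np.array([[281,150]])/2.8+[180,120],.068),onz('top',np.array([[232,305]])/2.8+[180,120],.096)];print(((t-C)@Rb*1e3).round(1))
```

```text
[[ 44.  -87.3  68. ]
 [ 46.   80.8  68. ]]
[[ 48.3 -92.3  68. ]
 [-95.9 -89.1  96. ]]
```

```bash
python3 -m jog '{"hand":[0,0,0,0,0,0,0],"slide":[[0.019,0.005,0.06],[0.019,0.01,0.1],[0.019,0.02,0.13],[0.019,0.023,0.15],[0.019,0.024,0.17],[0.019,0.024,0.17],[0.019,0.024,0.17]],"rot":[[0.0026,0,0],[0.0026,0,0],[0.0026,0,0],[0.0026,0,0],[0.0026,0,0],[0.0026,0,0],[0.0026,0,0]]}'
python3 - <<'E'
from h import *
state();rel(*tcp((.044,.016),11,.004))
E
```

```text
clock: 7.68
ee_pos: [0.522, 0.2359, 0.0562]
tcp_rot: [[0.218, 0.958, -0.188], [0.976, -0.214, 0.041], [-0.001, -0.192, -0.981]]
force: [-0.4, -0.1, -3.2]
width: 0.122
grasp_force: 40.0
t 7.67 corner mm [43.5  5.2 18.6] yaw,tilt,roll [-0.17 11.09 -0.05] F base [-0.4 -0.2 -3.2] M [-0.04 -0.06 -0.03] w 0.122
slide [-0.0058  0.004   0.0105] rot [-0.0008  0.0001 -0.0014]
```

```bash
python3 -m jog '{"hand":[0,0,0,0,0],"slide":[[0,0.002,0.0105],[0,0.01,0.009],[0,0.02,0.007],[0,0.032,0.0045],[0,0.032,0.0045]],"rot":[[0,0,0],[0,0,0],[0,0,0],[0,0,0],[0,0,0]]}'
python3 - <<'E'
from h import *
state();
for x in(.056,.06,.064):rel(*tcp((x,.016),11,.004))
E
```

```text
clock: 8.3
ee_pos: [0.5296, 0.2341, 0.0534]
tcp_rot: [[0.218, 0.958, -0.188], [0.976, -0.214, 0.041], [-0.001, -0.193, -0.981]]
force: [-0.2, -0.6, -2.5]
width: 0.123
grasp_force: 40.0
t 8.3 corner mm [51.2  5.  15.8] yaw,tilt,roll [-0.19 11.1  -0.05] F base [-0.  -0.6 -2.5] M [-0.08 -0.08 -0.04] w 0.123
slide [-0.0053  0.0183 -0.004 ] rot [-0.0008  0.0001 -0.0015]
slide [-0.0053  0.034  -0.007 ] rot [-0.0008  0.0001 -0.0015]
slide [-0.0052  0.0498 -0.0101] rot [-0.0008  0.0001 -0.0015]
```

```bash
python3 -m jog '{"hand":[0,0,0,0],"slide":[[0,0.01,-0.002],[0,0.02,-0.004],[0,0.027,-0.005],[0,0.027,-0.005]],"rot":[[0,0,0],[0,0,0],[0,0,0],[0,0,0]]}' >/dev/null
python3 -c "from h import *;state()"
```

```text
t 8.8 corner mm [57.9  5.  15.6] yaw,tilt,roll [-0.18 11.11 -0.06] F base [ 0.2  0.2 -1.5] M [-0.14 -0.04  0.02] w 0.118
```

```bash
python3 -m jog '{"hand":[0,0,0,0],"slide":[[0,0.008,-0.0015],[0,0.016,-0.003],[0,0.016,-0.003],[0,0.016,-0.003]],"rot":[[0,0,0],[0,0,0],[0,0,0],[0,0,0]]}' >/dev/null
python3 -c "from h import *;state()"
python3 -m jog '{"hand":[0,0,0,0],"slide":[[0,0.008,-0.0015],[0,0.012,-0.0025],[0,0.012,-0.0025],[0,0.012,-0.0025]],"rot":[[0,0,0],[0,0,0],[0,0,0],[0,0,0]]}' >/dev/null
python3 -c "from h import *;state()"
```

```text
t 9.3 corner mm [61.8  5.  15.6] yaw,tilt,roll [-0.17 11.12 -0.06] F base [-0.7  0.2 -4. ] M [-0.04 -0.06 -0.02] w 0.127
t 9.8 corner mm [64.9  5.  15.6] yaw,tilt,roll [-0.18 11.12 -0.06] F base [-0.2 -0.5 -2.7] M [-0.11 -0.04 -0.02] w 0.124
```

```bash
python3 -m jog '{"hand":[0,0,0],"slide":[[0,0.008,-0.0015],[0,0.008,-0.0015],[0,0.008,-0.0015]],"rot":[[0,0,0],[0,0,0],[0,0,0]]}' >/dev/null
python3 -c "from h import *;state()"
python3 -m jog '{"hand":[0,0,0],"slide":[[0,0.006,-0.0012],[0,0.006,-0.0012],[0,0.006,-0.0012]],"rot":[[0,0,0],[0,0,0],[0,0,0]]}' >/dev/null
python3 -c "from h import *;state()"
```

```text
t 10.18 corner mm [67.   5.  15.6] yaw,tilt,roll [-0.18 11.12 -0.06] F base [ 0.6 -0.9 -2.5] M [-0.02 -0.06  0.01] w 0.124
t 10.55 corner mm [68.5  5.  15.6] yaw,tilt,roll [-0.18 11.12 -0.06] F base [ 0.1  0.3 -3. ] M [-0.02 -0.11  0.03] w 0.127
```

```bash
python3 -m jog '{"hand":[0,0,0],"slide":[[0,0.006,-0.0012],[0,0.006,-0.0012],[0,0.006,-0.0012]],"rot":[[0,0,0],[0,0,0],[0,0,0]]}' >/dev/null
python3 -c "from h import *;state()"
```

```text
t 10.93 corner mm [69.7  5.  15.6] yaw,tilt,roll [-0.17 11.15 -0.07] F base [-4.1 -0.1 -0.9] M [-0.08  0.5  -0.01] w 0.126
```

Run:
```python
from h import *
for th,z in((9,.0155),(7.5,.015),(6,.0145),(5,.0143),):print(th);rel(*tcp((.0709-.005*np.sin(np.radians(th)),z),th,.005))
```

```text
9
slide [-0.0011 -0.0011  0.0143] rot [-0.0179  0.0003 -0.0014]
7.5
slide [-0.0011 -0.0018  0.0262] rot [-0.0304  0.0003 -0.0014]
6
slide [-0.0011 -0.0022  0.0381] rot [-0.0429  0.0003 -0.0014]
5
slide [-0.0011 -0.0024  0.0456] rot [-0.0512  0.0004 -0.0014]
```

```bash
python3 -m jog '{"hand":[0,0,0,0,0],"slide":[[0,-0.0006,0.0075],[0,-0.0011,0.0143],[0,-0.0018,0.0262],[0,-0.0022,0.0381],[0,-0.0022,0.0381]],"rot":[[-0.009,0,0],[-0.018,0,0],[-0.0304,0,0],[-0.043,0,0],[-0.043,0,0]]}' >/dev/null
python3 - <<'E'
from h import *
state()
for th,z in((5,.0143),(4,.0142),(3,.0141),(2,.014),(1,.0139),(0,.0138)):print(th);rel(*tcp((.0709-.005*np.sin(np.radians(th)),z),th,.005))
E
```

```text
t 11.55 corner mm [70.3  5.  14.5] yaw,tilt,roll [-0.14  5.94 -0.07] F base [-3.9  0.1 -1.1] M [-0.11  0.76  0.01] w 0.126
5
slide [-0.0011 -0.0005  0.007 ] rot [-0.0078  0.0005 -0.0012]
4
slide [-0.0011 -0.0013  0.014 ] rot [-0.0161  0.0005 -0.0012]
3
slide [-0.0011 -0.002   0.0211] rot [-0.0245  0.0005 -0.0012]
2
slide [-0.0011 -0.0026  0.0281] rot [-0.0328  0.0005 -0.0012]
1
slide [-0.0011 -0.0031  0.0352] rot [-0.0411  0.0005 -0.0012]
0
slide [-0.0011 -0.0034  0.0423] rot [-0.0495  0.0005 -0.0012]
```

```bash
python3 -m jog '{"hand":[0,0,0,0],"slide":[[0,-0.0005,0.007],[0,-0.0013,0.014],[0,-0.002,0.0211],[0,-0.002,0.0211]],"rot":[[-0.008,0,0],[-0.0161,0,0],[-0.0245,0,0],[-0.0245,0,0]]}' >/dev/null
python3 - <<'E'
from h import *
state()
for th,z in((2,.014),(1,.0139),(0,.0138)):print(th);rel(*tcp((.0709-.005*np.sin(np.radians(th)),z),th,.005))
E
```

```text
t 12.05 corner mm [70.6  5.  14.4] yaw,tilt,roll [-0.16  3.05 -0.07] F base [-6.7 -0.8  2.3] M [-0.17  1.31  0.01] w 0.124
2
slide [-0.0013 -0.0006  0.0086] rot [-0.0087  0.0005 -0.0013]
1
slide [-0.0013 -0.0015  0.0157] rot [-0.0171  0.0005 -0.0013]
0
slide [-0.0013 -0.0022  0.0227] rot [-0.0254  0.0005 -0.0013]
```

```bash
python3 -m jog '{"hand":[0,0,0],"slide":[[0,-0.0005,0.0065],[0,-0.001,0.012],[0,-0.001,0.012]],"rot":[[-0.0065,0,0],[-0.0129,0,0],[-0.0129,0,0]]}' >/dev/null
python3 - <<'E'
from h import *
state()
for th,z in((1,.0139),(0,.0138),(-.5,.0138)):print(th);rel(*tcp((.0709-.005*np.sin(np.radians(th)),z),th,.005))
E
```

```text
t 12.43 corner mm [70.4  5.  13.7] yaw,tilt,roll [-0.16  1.55 -0.08] F base [-8.2  0.7  2. ] M [-0.02  1.48  0.03] w 0.124
1
slide [-0.0012  0.0009  0.0027] rot [-0.0046  0.0006 -0.0013]
0
slide [-0.0012  0.      0.0098] rot [-0.0129  0.0007 -0.0013]
-0.5
slide [-0.0012 -0.0004  0.0131] rot [-0.0171  0.0007 -0.0013]
```

```bash
python3 -m jog '{"hand":[0,0,0],"slide":[[0,-0.0005,0.005],[0,-0.001,0.0095],[0,-0.001,0.0095]],"rot":[[-0.0065,0,0],[-0.0129,0,0],[-0.0129,0,0]]}' >/dev/null
python3 - <<'E'
from h import *
state()
E
```

```text
t 12.8 corner mm [70.6  4.9 13.9] yaw,tilt,roll [-0.16  0.   -0.09] F base [-9.   0.   4.8] M [-0.06  1.6   0.03] w 0.123
```

```bash
python3 -m jog '{"hand":[0,0,0],"slide":[[0,-0.001,0.003],[0,-0.001,0.005],[0,-0.001,0.005]],"rot":[[-0.002,0,0],[-0.004,0,0],[-0.004,0,0]]}' >/dev/null
python3 - <<'E'
from h import *
state()
s=imaging.get_image('scene')
cv2.imwrite('pics/c5.png',cv2.resize(s[220:370,290:470],None,fx=4,fy=4,interpolation=cv2.INTER_CUBIC))
E
```

```text
t 13.18 corner mm [71.   5.  14.7] yaw,tilt,roll [-0.17 -0.51 -0.07] F base [-11.3  -3.5  17.3] M [-0.73  2.29 -0.05] w 0.122
```

View pics/c5.png

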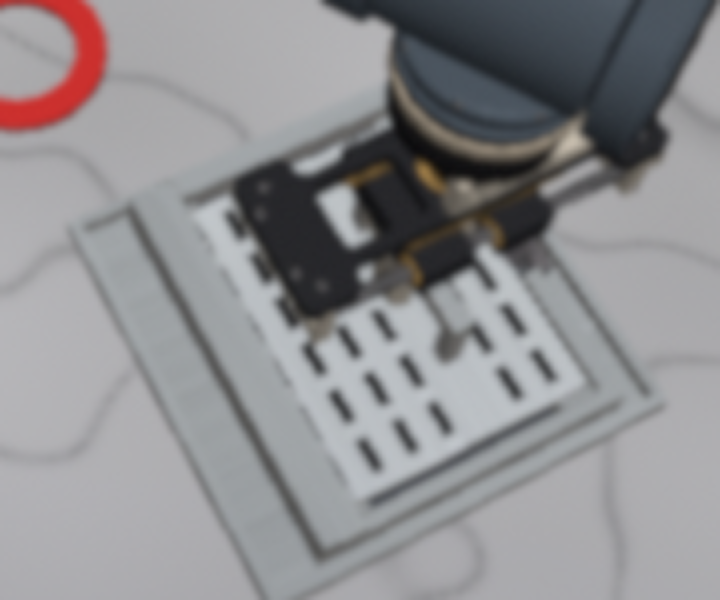

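The force rose stiffly with the bar at its level height (TCP z 33.6 mm against 33.7 predicted), so the panel looks seated. The picture shows it flat inside the base. I'll relax the press and then let go.

```bash
python3 -m jog '{"hand":[0,0,0],"slide":[[0,-0.002,-0.004],[0,-0.003,-0.005],[0,-0.003,-0.005]],"rot":[[0.004,0,0],[0.004,0,0],[0.004,0,0]]}' >/dev/null
python3 -c "from h import *;state()"
```

```text
t 13.6 corner mm [70.7  5.  14.1] yaw,tilt,roll [-0.17 -0.1  -0.05] F base [-4.6 -2.   3.3] M [-0.3   0.8   0.06] w 0.123
```

```bash
python3 -m jog '{"hand":[0,0,0,0],"slide":[[0,0,-0.006],[0,0,-0.0125],[0,0,-0.0125],[0,0,-0.0125]],"rot":[[0.007,0,0],[0.0145,0,0],[0.0145,0,0],[0.0145,0,0]]}' >/dev/null
python3 -c "from h import *;state()"
```

```text
t 14.1 corner mm [69.6  4.8 13.5] yaw,tilt,roll [-0.16  1.68 -0.08] F base [ -1.5   1.3 -14.3] M [ 0.16 -0.25  0.08] w 0.122
```

The upward pull is resisted (-14 N against a 3 N weight), so the catch holds. I'll go back to level, release and retreat straight up.

```bash
python3 -m jog '{"hand":[0,0,0,0],"slide":[[0,0,0.006],[0,0,0.0135],[0,0,0.0135],[0,0,0.0135]],"rot":[[-0.007,0,0],[-0.0145,0,0],[-0.0145,0,0],[-0.0145,0,0]]}' >/dev/null
python3 -c "from h import *;state()"
python3 -m jog '{"hand":[0.2,0.35,0.5,0.5,0.5],"slide":[[0,0,0],[0,0,0],[0,0,0],[0,0,0],[0,0,0]],"rot":[[0,0,0],[0,0,0],[0,0,0],[0,0,0],[0,0,0]]}'
python3 -c "from h import *;state()"
```

```text
t 14.6 corner mm [70.7  5.2 14.3] yaw,tilt,roll [-0.17 -0.12 -0.03] F base [-3.2  0.1  1.7] M [-0.13  0.65  0.09] w 0.129
clock: 15.22
ee_pos: [0.5428, 0.2312, 0.0332]
tcp_rot: [[0.218, 0.976, 0.001], [0.976, -0.218, -0.001], [-0.001, 0.002, -1.0]]
force: [-0.2, 1.1, -0.2]
width: 0.495
grasp_force: 0.0
t 15.22 corner mm [70.4  5.  13.7] yaw,tilt,roll [-0.16 -0.09 -0.06] F base [-0.4  1.  -0.2] M [-0.06  0.02 -0.02] w 0.495
```

```bash
python3 -m jog '{"hand":[0.5,0.5,0.5,0.5,0.5,0.5,0.5,0.5,0.5,0.5,0.5],"slide":[[0,0,-0.1],[0,0,-0.25],[0,0,-0.5],[0,-0.1,-0.7],[0.3,-0.4,-0.7],[0.6,-0.7,-0.7],[0.8,-1,-0.7],[1,-1,-0.7],[1,-1,-0.7],[1,-1,-0.7],[1,-1,-0.7]],"rot":[[0,0,0],[0,0,0],[0,0,0],[0,0,0],[0,0,0],[0,0,0],[0,0,0],[0,0,0],[0,0,0],[0,0,0],[0,0,0]]}'
python3 - <<'E'
from h import *
t=imaging.get_image('top');s=imaging.get_image('scene')
f=lambda i,x,y,w,h,k:cv2.resize(i[y:y+h,x:x+w],None,fx=k,fy=k,interpolation=cv2.INTER_CUBIC)
cv2.imwrite('pics/c6.png',np.hstack([f(t,190,130,110,110,3.6),f(s,300,230,165,145,2.4)[:396] if 0 else cv2.resize(s[230:375,300:445],(396,396),interpolation=cv2.INTER_CUBIC)]))
E
```

```text
clock: 16.6
ee_pos: [0.3519, 0.5308, 0.2072]
tcp_rot: [[0.215, 0.977, 0.001], [0.977, -0.215, -0.002], [-0.001, 0.001, -1.0]]
force: [1.1, 0.3, 0.2]
width: 0.498
grasp_force: 0.0
```

View pics/c6.png

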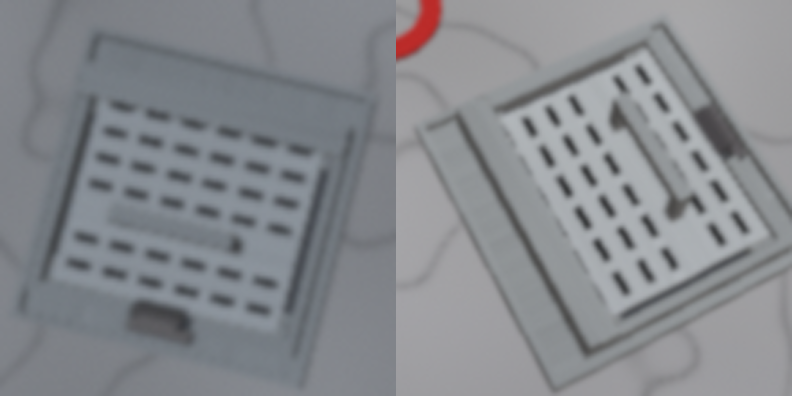

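The picture shows the panel flat inside the base. Its hook edge is under the lip, at about (205,130) in the top crop, and the catch at (160,322) sits over the front edge. The robot is clear of everything.

```bash
python3 -c "
from cell import robot
print(robot.hand_in())"
```

```text
the job is handed in; nothing more can be done
None
```

The panel is back in the base: hook edge under the lip, clicked in under the catch and lying flat. It was released and handed in with about 17 s on the clock, and the highest force I read against the base was about 24 N, under the 35 N limit.

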